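# Try the wide reel cone in its taper seat

## Task

Pick up the wide one of the two aluminium reel cones by its stem and lower it, small end down, fully home in the wide taper cup. Without letting go, lift it just off its taper and rock it clearly over, about fifteen degrees, inside the cup to check that it comes free; then set it back upright and fully home, still holding it, and only then let go. Leave the small cone standing where it is.

Things in the scene. Friction and masses are not known exactly. Their poses are not given: they have to be found in the camera images.
- wide_cone: The wider of two loose aluminium reel cones, about 0.3 kg, standing upright on its small end. From the bottom up: a taper 32 mm across at the underside growing to 76 mm at 27 mm height, a 5 mm straight rim 76 mm across, then a round stem 24 mm in diameter from 32 to 77 mm height, to grip from above. Origin: centre of its underside; z up along the stem.
- wide_cup: The larger of two dark steel taper cups, fixed to the bench; bolted flange 104 mm across. Conical cavity, open above, matching the wide cone; rim 44 mm above the bench, 68 mm inside, 83 mm outside. Origin: centre of its underside on the bench, z up. Fully home, the wide cone's underside is 21 to 22 mm above this origin, on its axis. Lifted 14 mm from there it can tilt 15 degrees about its rim's centre.
- small_cone: The small reel cone, to be left alone: plain aluminium like the wide one, loose, standing upright on its small end; 24 mm in diameter at the underside, rim 52 mm wide at 17 to 22 mm height, the same 24 mm stem from 22 to 67 mm height. Origin: centre of its underside; z points up.
- small_cup: The small taper cup for the small cone, not used here: dark steel, fixed to the bench on a flange 80 mm in diameter, rim 34 mm above the bench, 59 mm outside. Origin: centre of its underside; z points up.
Not all that is in view belongs to the job. What is shaped like the wide_cone but orange or pink is not meant.

How it is judged (in metres and radians):
On the way, in this order (a step that is already met when the one before it is completed fails the run):
1. the wide cone, still held, sits fully home in the wide cup (z of wide_cone in the frame of wide_cup below 0.03 m and horizontal distance between wide_cone and wide_cup below 0.01 m and angle between wide_cone's own z axis and vertical below 0.17 rad and contact force between the fingers and wide_cone above 0.5 N), for 0.2 s.
2. still held and still inside the cup's mouth, the cone is rocked at least 10 degrees (angle between wide_cone's own z axis and vertical above 0.175 rad and z of wide_cone in the frame of wide_cup below 0.05 m and horizontal distance between wide_cone and wide_cup below 0.028 m and contact force between the fingers and wide_cone above 0.5 N), for 0.1 s.
3. still held, the cone is fully home and upright again (all of step 1), for 0.2 s.
At the end, for the whole second after the job is handed in: The wide cone rests, let go and at rest, in the wide cup: its axis within 10 mm of the cup's, its underside at most 8 mm above its home height (30 mm above the bench), upright within 10 degrees; the small cone still stands upright within 30 mm of where it was (z of wide_cone in the frame of wide_cup below 0.03 m and horizontal distance between wide_cone and wide_cup below 0.01 m and angle between each of wide_cone, small_cone's own z axis and vertical below 0.17 rad and linear speed of wide_cone below 0.02 m/s and distance of small_cone from where it was at the start of the episode below 0.03 m); the robot touches nothing.
It fails at once if the small cone is knocked over or carried off (distance of small_cone from where it was at the start of the episode above 0.03 m or angle between small_cone's own z axis and vertical above 0.5 rad).
It also fails if it takes over 50 s, if anything falls off the work surface, if the arm or the gripper's body presses on something with over 40 N, if the wrist force passes 120 N, or if a joint passes its speed limit or range.

## Robot

A 6-joint arm with a two-finger parallel gripper is mounted at the origin on the work surface. World frame = base frame: x ahead of the robot, y to its left, z up, the work surface at z = 0. Lengths are in m, angles in degrees, forces in N, time in s.
With the tool pointing down it reaches from about 0.375 to 0.9 m from the base axis. Payload 3.1 kg.
Tool frame: the origin (TCP) lies between the finger pads; the fingertips stand 22 mm ahead of it and the grasp point (between the pads) lies 3 mm ahead of it (bot.tip_extent is the distance from the TCP to the fingertips, in m); y points along the fingers, z is the direction in which the jaws open and shut, and the axes are right-handed (so a half turn about y gives the same grasp; the last joint's range is limited). The gripper opens to 87 mm and grips with 3 to 60 N. Pads are 19 mm wide; open, the fingers measure 117 mm over their backs; the gripper's body (75 mm by 190 mm) begins 51 mm behind the grasp point.
Start: joints at [-74.972, 30.224, 82.088, -0, 67.689, -10.227], TCP at [0.267, -0.565, 0.245] pointing down, gripper open.
Joint ranges: [-176.69, 176.69], [-43.24, 126.21], [12.49, 139.97], [-82, 262], [0, 151.66], [-163.58, 163.58]. Speed limits (degrees/s): [159.86, 159.86, 180, 180, 180, 180].

## Interface

Orientations are given as a 3x3 rotation matrix whose columns are the frame's x, y, z axes.
In Python, from rig import bot, eyes, models gives the robot as it stands. The module is installed in compiled form; this text tells all that it offers.
- The arm moves only by the tool arm_command, never from a script. Its arguments are lists of equal length, an entry for each row: "translation": the shift along the tool's x, y, z each as a share of 0.08 m, from -1 to 1, a list of three; "rotation": the turn, a rotation vector about the tool's x, y, z each as a share of 60 degrees, from -1 to 1, a list of three; "grip": the closure, from -1 (fully open) to 1 (shut), so that 0 is half open. In form: {"translation": [[x, y, z], ...], "rotation": [[rx, ry, rz], ...], "grip": [grip, ...]}. A call has 1 to 5 rows; each row is the pose to reach, as a shift and turn from the pose commanded when the call began, along the tool's axes at that moment; what a row does not reach only later rows make up. A row lasts 1/10 s, in which the tool goes at most 50 mm and 8.59 degrees, less where a joint would pass 70% of its speed; a pose out of reach is approached as far as the arm can. A call with a number of a shift or a turn outside -1 to 1 is refused whole. A call with a gripper value outside its range is refused whole. The fingers move at their own pace and stop on an object; the grip force is fixed at half the most. Time passes only in rows, so rows that repeat a pose let the fingers close. It gives the time, the measured TCP pose, the force and the opening at its end, in the units of the state.
- bot.read_state(): the state, without advancing time (a new reading comes with each control period).
- eyes.capture(name): name is "side" or "top" or "wrist"; returns a dict with "image" (480x640x3 uint8, blue, green, red), "mtx" (3x3 intrinsics, pixels), "rvec" (rotation vector, rad) and "tvec" (3), from world to camera coordinates, as OpenCV has them; the wrist camera has in their place "hand_eye" (4x4, takes a point from camera to tool coordinates, whose origin is the TCP and whose axes are the tool frame's). Camera axes: x right, y down, z forward; pixel columns grow to the right and rows downward; lengths in m; the calibration is good to about 2 mm. The wrist camera is an equidistant fisheye: a pixel r from the principal point sees the ray r / f radians off the axis. A picture is of the moment at which its call begins: read the wrist's pose just before it. There is no depth.
- bot.hand_in(): hands the job in, once; it reports no verdict.
Trained networks look in the newest picture that a camera, given by its name, has taken for a name from the list of things; names that differ only in an ending like _2 or _b are one class to them, and where a whole thing is asked for, a point or a joint stands for the part that bears it (a point fixed in the world has none). Each returns a list of dicts, best first, with "conf" (0 to 1); they miss things now and then, are a little off and sometimes report something else, mostly with a low value. They report only what shows in the picture. A call takes as long as a camera call. They do not tell look-alikes from the thing itself.
- models.recognise(camera, thing): "extent" ([left, top, right, bottom] as shares, 0 to 1, of the picture: columns of its width, rows of its height, round what is visible of it).
- models.spot_point(camera, thing): "point" ([column, row] as shares, 0 to 1, of the picture: columns of its width, rows of its height: a listed point, or the origin of a listed thing).
The state is a dict: "time_s": time; "joint_positions": joint angles; "qvel": joint speeds; "tau": joint torques, N m; "position": TCP position; "tcp_rot": TCP orientation; "force": force on the tool from outside, world axes, zero at the start; "moment": the same for the moment, N m; "opening": opening from 0.0 (shut) to 1.0 (fully open).
Only numpy, scipy, OpenCV 4.12 (cv2) and the standard library are available. Lean on these libraries where they do the work, as an engineer would, in place of code of your own. Each camera call takes 0.05 s, during which the arm holds its last target. There are 200 camera calls.

## Working session

There is one attempt and no reset: what is moved stays moved. The work goes in short steps, Python scripts to look and compute and a tool call to move; the robot and the scene stay as the last step left them, time stands still between calls to the robot, and variables do not carry over. Pictures are saved under pics/ and viewed, about 8 in all and at most 12, crops included, and the job is handed in when it is done.

Besides the shell and the picture viewer there is one more tool, called as name(argument=value, ...) on one line, values as JSON. arm_command: Moves the arm, as the interface text tells. Shift numbers are shares of 0.08 m and turn numbers shares of 60 degrees, none past 1 either way. Its arguments: {"type":"object","properties":{"translation":{"type":"array"},"rotation":{"type":"array"},"grip":{"type":"array"}},"required":["translation","rotation","grip"]}

```bash
mkdir -p pics
cat > h.py <<'E'
import numpy as np, cv2
from rig import bot, eyes, models
def ray(cap,px,st=None):
    u=np.array(px,float)
    K=cap["mtx"]
    if "rvec" in cap:
        R=cv2.Rodrigues(np.array(cap["rvec"],float))[0];t=np.array(cap["tvec"],float).ravel()
        d=R.T@np.linalg.solve(K,[u[0],u[1],1]);return -R.T@t,d
    x=(u[0]-K[0][2])/K[0][0];y=(u[1]-K[1][2])/K[1][1];r=np.hypot(x,y)
    d=np.array([x/r*np.sin(r),y/r*np.sin(r),np.cos(r)]) if r>1e-9 else np.array([0,0,1.])
    H=np.array(cap["hand_eye"]);R=np.array(st["tcp_rot"]);p=np.array(st["position"])
    return R@H[:3,3]+p,R@H[:3,:3]@d
def atz(o,d,z): return o+d*(z-o[2])/d[2]
E
python3 - <<'E'
from h import *
st=bot.read_state();print(np.round(st["tcp_rot"],3),st["position"],st["time_s"],st["opening"])
for c in("top","side","wrist"):
    cap=eyes.capture(c);cv2.imwrite(f"pics/{c}0.png",cap["image"])
    for th in("wide_cone","wide_cup","small_cone","small_cup"):
        for r in models.spot_point(c,th)[:4]:
            px=np.array(r["point"])*[640,480]
            print(c,th,round(r["conf"],2),px.round(),np.round(atz(*ray(cap,px,st),0),3))
E
```

```text
[[-0.904 -0.001  0.427]
 [-0.427  0.002 -0.904]
 [-0.    -1.    -0.002]] [ 0.26650677 -0.56456586  0.24357421] 0.0 0.9971010279820987
top wide_cone 0.97 [518. 300.] [ 0.357 -0.298  0.   ]
top wide_cone 0.64 [523. 230.] [ 0.481 -0.311  0.   ]
top wide_cone 0.61 [491. 164.] [ 0.6   -0.261  0.   ]
top wide_cup 0.96 [249. 227.] [0.498 0.174 0.   ]
top small_cone 0.68 [395. 219.] [ 0.507 -0.086  0.   ]
top small_cup 0.63 [167. 207.] [0.538 0.323 0.   ]
side wide_cone 0.69 [410. 171.] [ 0.365 -0.291  0.   ]
side wide_cone 0.57 [364. 155.] [ 0.49  -0.314  0.   ]
side wide_cone 0.55 [317. 158.] [ 0.597 -0.261  0.   ]
side wide_cup 0.91 [289. 292.] [0.498 0.172 0.   ]
side small_cone 0.58 [333. 209.] [ 0.497 -0.088  0.   ]
side small_cup 0.91 [235. 348.] [0.538 0.324 0.   ]
wrist wide_cone 0.73 [136.  42.] [ 0.356 -0.303  0.   ]
```

View pics/top0.png

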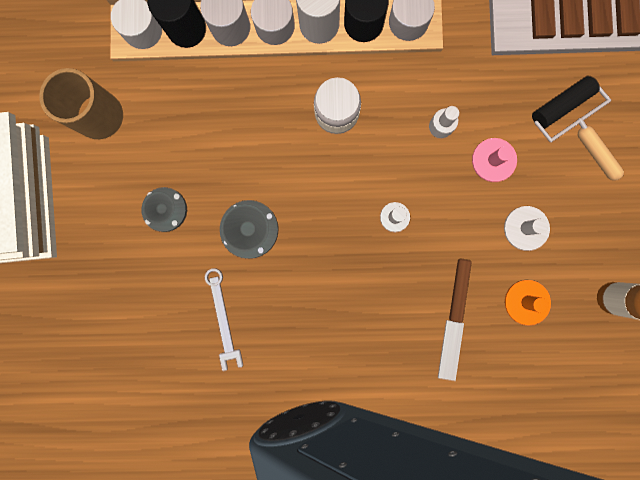

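View pics/side0.png

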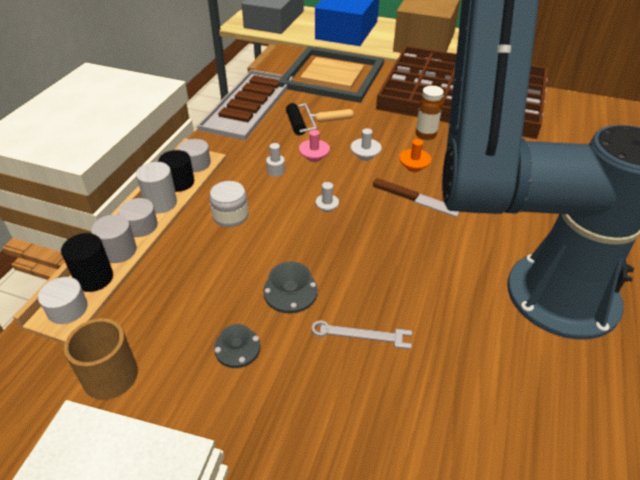

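The top picture shows the aluminium wide cone at about (527,228), with orange at (528,302) and pink at (495,160) as decoys. The wide cup is at (249,229) and the small cone at (395,216). The side view agrees: the white wide cone's stem is at (366,142) and the cup at (290,287). I'm moving to above the white cone at about (0.485,-0.312).

arm_command(translation=[[-0.5,0,-0.2],[-0.95,0,-0.42],[-0.95,0,-0.42]], rotation=[[0,0,0],[0,0,0],[0,0,0]], grip=[-1,-1,-1])

```text
time_s: 1.05
position: [0.3234, -0.498, 0.2444]
tcp_rot: [[-0.903, 0.0, 0.43], [-0.43, 0.004, -0.903], [-0.002, -1.0, -0.004]]
force: [0.3, -0.0, -0.4]
opening: 1.0
```

arm_command(translation=[[-0.5,0,-0.2],[-0.95,0,-0.42],[-0.95,0,-0.42]], rotation=[[0,0,0],[0,0,0],[0,0,0]], grip=[-1,-1,-1])

```text
time_s: 1.35
position: [0.3775, -0.4359, 0.2445]
tcp_rot: [[-0.903, 0.0, 0.431], [-0.431, 0.003, -0.903], [-0.001, -1.0, -0.002]]
force: [-0.0, -0.9, -0.1]
opening: 0.999
```

arm_command(translation=[[-0.5,0,-0.2],[-0.95,0,-0.42],[-0.95,0,-0.42]], rotation=[[0,0,0],[0,0,0],[0,0,0]], grip=[-1,-1,-1])

```text
time_s: 1.65
position: [0.4317, -0.3739, 0.2446]
tcp_rot: [[-0.903, 0.0, 0.431], [-0.431, 0.002, -0.903], [-0.001, -1.0, -0.001]]
force: [-0.5, -1.1, -0.4]
opening: 1.002
```

arm_command(translation=[[-0.5,0.2,-0.2],[-0.95,0.5,-0.42],[-0.95,0.5,-0.42],[-0.95,0.5,-0.42]], rotation=[[0,0,0],[0,0,0],[0,0,0],[0,0,0]], grip=[-1,-1,-1,-1])

```text
time_s: 2.05
position: [0.4841, -0.3143, 0.204]
tcp_rot: [[-0.904, -0.001, 0.428], [-0.428, -0.0, -0.904], [0.001, -1.0, -0.0]]
force: [-0.3, -0.7, 0.5]
opening: 0.994
```

Run:
```python
from h import *
st=bot.read_state();print(np.round(st["tcp_rot"],3),st["position"],st["time_s"],st["force"])
for c in("wrist","top","side"):
    st=bot.read_state();cap=eyes.capture(c);cv2.imwrite(f"pics/{c}1.png",cap["image"])
    if c=="wrist":print(cap["mtx"],np.round(cap["hand_eye"],3))
    for th in("wide_cone","wide_cup"):
        for r in models.spot_point(c,th)[:3]:
            px=np.array(r["point"])*[640,480]
            print(c,th,round(r["conf"],2),px.round(),np.round(atz(*ray(cap,px,st),0),3))
        for r in models.recognise(c,th)[:3]:
            print(" ext",round(r["conf"],2),(np.array(r["extent"])*[640,480,640,480]).round())
```

```text
[[-0.904 -0.001  0.428]
 [-0.428 -0.    -0.904]
 [ 0.001 -1.    -0.   ]] [ 0.48413444 -0.3143445   0.20397663] 2.05 [-0.32826591 -0.7287334   0.51447778]
[[371.64829954   0.         315.29065621]
 [  0.         371.64829954 239.63303581]
 [  0.           0.           1.        ]] [[ 0.     0.961  0.276 -0.076]
 [-0.001 -0.276  0.961 -0.141]
 [ 1.    -0.001  0.001 -0.   ]
 [ 0.     0.     0.     1.   ]]
wrist wide_cone 0.87 [309. 210.] [ 0.487 -0.306  0.   ]
wrist wide_cone 0.78 [250. 317.] [ 0.358 -0.299  0.   ]
wrist wide_cone 0.66 [313.  77.] [ 0.601 -0.257  0.   ]
 ext 0.72 [220. 297. 281. 368.]
 ext 0.63 [269.  29. 360. 113.]
 ext 0.58 [264. 175. 350. 259.]
top wide_cone 0.94 [519. 301.] [ 0.357 -0.299  0.   ]
top wide_cone 0.74 [491. 161.] [ 0.605 -0.261  0.   ]
top wide_cone 0.67 [521. 227.] [ 0.487 -0.307  0.   ]
 ext 0.94 [474. 135. 519. 185.]
 ext 0.76 [503. 280. 550. 325.]
 ext 0.66 [508. 205. 547. 253.]
top wide_cup 0.84 [249. 227.] [0.497 0.174 0.   ]
 ext 0.34 [383. 204. 413. 232.]
side wide_cone 0.96 [367. 155.] [ 0.483 -0.318  0.   ]
side wide_cone 0.93 [315. 157.] [ 0.603 -0.265  0.   ]
side wide_cone 0.68 [414. 170.] [ 0.356 -0.296  0.   ]
 ext 0.65 [300. 131. 332. 163.]
 ext 0.59 [401. 141. 430. 169.]
side wide_cup 0.81 [290. 293.] [0.495 0.173 0.   ]
 ext 0.71 [264. 262. 318. 313.]
```

View pics/wrist1.png

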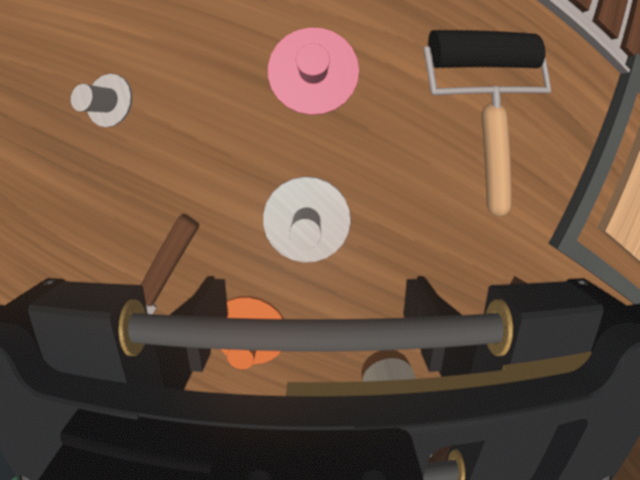

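The wrist view shows the aluminium cone's rim centred at about (307,220) and its stem top at about (305,234).

Run:
```python
from h import *
st=bot.read_state();cap=eyes.capture("wrist")
R=np.array(st["tcp_rot"])
for px,z in(((307,220),.032),((305,234),.077),((309,210),0)):
    p=atz(*ray(cap,px,st),z);print(p.round(4),(R.T@(p-st["position"])/.08).round(3))
top=eyes.capture("top");print(atz(*ray(top,(527.5,228),),.032).round(4))
print(top["rvec"],top["tvec"])
# cup from top: detect flange outline in first picture
for c,px,z in(("top",(249,229),.01),("top",(249,229),.044)): print(atz(*ray(top,px),z).round(4))
```

```text
[ 0.4847 -0.306   0.032 ] [-0.048  2.157 -0.087]
[ 0.4841 -0.3057  0.077 ] [-0.043  1.594 -0.094]
[ 0.4874 -0.3061  0.    ] [-0.077  2.557 -0.071]
[ 0.4823 -0.305   0.032 ]
[ 2.16030329 -2.20894618  0.03432838] [0.05573392 0.47530316 0.75877916]
[0.4933 0.1729 0.01  ]
[0.4907 0.1666 0.044 ]
```

arm_command(translation=[[-0.05,0.4,-0.09],[-0.05,0.9,-0.09],[-0.05,0.9,-0.09]], rotation=[[0,0,0],[0,0,0],[0,0,0]], grip=[-1,-1,-1])

```text
time_s: 3.2
position: [0.482, -0.3029, 0.1282]
tcp_rot: [[-0.904, -0.008, 0.427], [-0.427, 0.008, -0.904], [0.004, -1.0, -0.01]]
force: [-0.5, 0.1, 0.2]
opening: 1.0
```

arm_command(translation=[[0,0.4,0],[0,0.88,0],[0,0.88,0],[0,0.88,0]], rotation=[[0,0,0],[0,0,0],[0,0,0],[0,0,0]], grip=[-1,-1,-1,-1])

```text
time_s: 3.6
position: [0.4852, -0.3061, 0.0631]
tcp_rot: [[-0.904, 0.0, 0.427], [-0.427, -0.0, -0.904], [-0.0, -1.0, 0.0]]
force: [0.9, -0.9, 0.7]
opening: 0.999
```

arm_command(translation=[[0,0,0],[0,0,0],[0,0,0],[0,0,0],[0,0,0]], rotation=[[0,0,0],[0,0,0],[0,0,0],[0,0,0],[0,0,0]], grip=[1,1,1,1,1])

```text
time_s: 4.1
position: [0.485, -0.3059, 0.0627]
tcp_rot: [[-0.904, 0.001, 0.427], [-0.427, -0.001, -0.904], [-0.0, -1.0, 0.001]]
force: [-0.2, 0.7, -0.3]
opening: 0.628
```

arm_command(translation=[[0,0,0],[0,0,0],[0,0,0],[0,0,0],[0,0,0]], rotation=[[0,0,0],[0,0,0],[0,0,0],[0,0,0],[0,0,0]], grip=[1,1,1,1,1])

```text
time_s: 4.6
position: [0.4847, -0.3056, 0.062]
tcp_rot: [[-0.904, -0.0, 0.427], [-0.427, 0.0, -0.904], [0.0, -1.0, -0.001]]
force: [-0.1, 0.3, -0.7]
opening: 0.259
```

arm_command(translation=[[0,0,0],[0,0,0],[0,-0.3,0],[0,-0.6,0],[0,-0.95,0]], rotation=[[0,0,0],[0,0,0],[0,0,0],[0,0,0],[0,0,0]], grip=[1,1,1,1,1])

```text
time_s: 5.1
position: [0.4839, -0.305, 0.1376]
tcp_rot: [[-0.904, -0.003, 0.427], [-0.427, 0.002, -0.904], [0.001, -1.0, -0.003]]
force: [0.3, -0.1, -4.1]
opening: 0.259
```

arm_command(translation=[[0,-0.5,0],[0,-0.75,0],[0,-0.75,0]], rotation=[[0,0,0],[0,0,0],[0,0,0]], grip=[1,1,1])

```text
time_s: 5.4
position: [0.4862, -0.307, 0.2009]
tcp_rot: [[-0.904, 0.005, 0.427], [-0.427, -0.005, -0.904], [-0.002, -1.0, 0.006]]
force: [-0.3, -0.8, -3.3]
opening: 0.26
```

arm_command(translation=[[-0.25,0,-0.45],[-0.45,0,-0.89],[-0.45,0,-0.89]], rotation=[[0,0,0],[0,0,0],[0,0,0]], grip=[1,1,1])

```text
time_s: 5.7
position: [0.4836, -0.2196, 0.1955]
tcp_rot: [[-0.903, -0.008, 0.43], [-0.43, 0.008, -0.903], [0.004, -1.0, -0.011]]
force: [-0.7, -0.0, -3.9]
opening: 0.26
```

arm_command(translation=[[-0.25,0,-0.45],[-0.45,0,-0.89],[-0.45,0,-0.89]], rotation=[[0,0,0],[0,0,0],[0,0,0]], grip=[1,1,1])

```text
time_s: 6.0
position: [0.4861, -0.141, 0.1959]
tcp_rot: [[-0.903, -0.007, 0.43], [-0.43, 0.006, -0.903], [0.004, -1.0, -0.008]]
force: [-0.2, -1.8, -3.6]
opening: 0.261
```

arm_command(translation=[[-0.25,0,-0.45],[-0.45,0,-0.89],[-0.45,0,-0.89]], rotation=[[0,0,0],[0,0,0],[0,0,0]], grip=[1,1,1])

```text
time_s: 6.3
position: [0.4889, -0.0625, 0.1964]
tcp_rot: [[-0.903, -0.006, 0.43], [-0.43, 0.004, -0.903], [0.004, -1.0, -0.006]]
force: [0.2, -1.1, -3.0]
opening: 0.257
```

arm_command(translation=[[-0.25,0,-0.45],[-0.45,0,-0.89],[-0.45,0,-0.89]], rotation=[[0,0,0],[0,0,0],[0,0,0]], grip=[1,1,1])

```text
time_s: 6.6
position: [0.4921, 0.0162, 0.1968]
tcp_rot: [[-0.903, -0.004, 0.43], [-0.43, 0.002, -0.903], [0.003, -1.0, -0.003]]
force: [-0.1, 0.3, -4.1]
opening: 0.259
```

arm_command(translation=[[-0.25,0,-0.45],[-0.45,0,-0.89],[-0.45,0,-0.89],[-0.45,0,-0.89]], rotation=[[0,0,0],[0,0,0],[0,0,0],[0,0,0]], grip=[1,1,1,1])

```text
time_s: 7.0
position: [0.4957, 0.0925, 0.1973]
tcp_rot: [[-0.904, -0.001, 0.428], [-0.428, -0.001, -0.904], [0.001, -1.0, 0.0]]
force: [0.2, 0.1, -3.6]
opening: 0.26
```

Run:
```python
from h import *
for c in("wrist","top","side"):
    st=bot.read_state();cap=eyes.capture(c);cv2.imwrite(f"pics/{c}2.png",cap["image"])
    for r in models.spot_point(c,"wide_cup")[:2]:
            px=np.array(r["point"])*[640,480]
            print(c,round(r["conf"],2),px.round(1),np.round(atz(*ray(cap,px,st),0),4))
```

```text
wrist 0.72 [234.1 184. ] [0.493  0.1742 0.    ]
side 0.72 [288.3 290.7] [0.5    0.1701 0.    ]
```

View pics/wrist2.png

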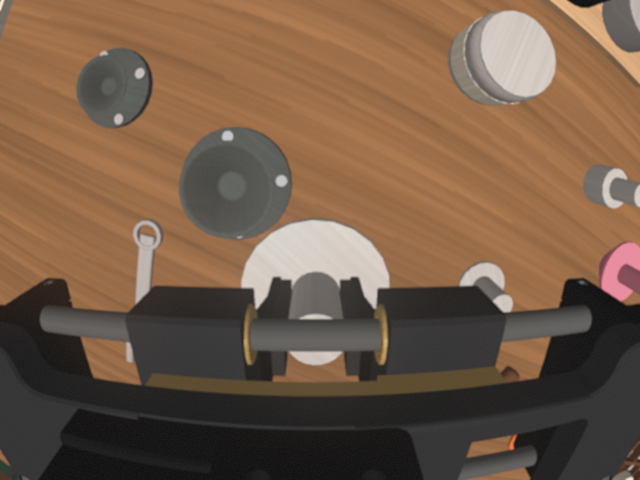

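The wrist view shows the held cone's rim spanning columns 242–390 with its top at row 219. The cup's flange centre is near (235,183) and its floor disc near (232,186).

Run:
```python
from h import *
st=bot.read_state();cap=eyes.capture("wrist");R=np.array(st["tcp_rot"])
im=cap["image"].astype(int);m=((im.max(2)<125)&(np.ptp(im,2)<25)).astype(np.uint8)*255
m[:, :150]=0;m[:,310:]=0;m[:110]=0;m[250:]=0
m=cv2.morphologyEx(m,cv2.MORPH_CLOSE,np.ones((9,9)))
cs=max(cv2.findContours(m,0,1)[0],key=cv2.contourArea);hull=cv2.convexHull(cs)[:,0]
print(len(hull),hull.min(0),hull.max(0))
# flange fit: project outline points to z, circle fit
for z in(0.0,.005,.01):
    P=np.array([atz(*ray(cap,p,st),z)[:2] for p in hull]);A=np.c_[2*P,np.ones(len(P))]
    s=np.linalg.lstsq(A,(P**2).sum(1),rcond=None)[0];r=np.sqrt(s[2]+s[0]**2+s[1]**2)
    print("flange z",z,s[:2].round(4),"r",r.round(4),"res",np.abs(np.hypot(*(P-s[:2]).T)-r).max().round(4))
for z in(.019,.0215): print("floor",atz(*ray(cap,(232,186),st),z).round(4))
for z in (.165,.168):  # cone rim top
  L,Rr,T=[atz(*ray(cap,p,st),z) for p in((242,283),(390,283),(316,219))]
  print("rim",np.linalg.norm(L-Rr).round(4),[(R.T@(q-st["position"])).round(4) for q in(L,Rr,T)])
print(st["position"])
```

```text
47 [179 128] [290 239]
flange z 0.0 [0.492 0.175] r 0.0534 res 0.0022
flange z 0.005 [0.4931 0.1742] r 0.0526 res 0.0022
flange z 0.01 [0.4942 0.1735] r 0.0518 res 0.0021
floor [0.4951 0.1721 0.019 ]
floor [0.4957 0.1717 0.0215]
rim 0.0759 [array([-0.003 ,  0.033 , -0.0375]), array([-0.003 ,  0.033 ,  0.0384]), array([-0.0364,  0.033 ,  0.0004])]
rim 0.0746 [array([-0.0043,  0.03  , -0.0368]), array([-0.0042,  0.03  ,  0.0377]), array([-0.0371,  0.03  ,  0.0004])]
[0.49595291 0.09181873 0.1980382 ]
```

arm_command(translation=[[-0.2,0,-0.45],[-0.415,0,-0.92],[-0.415,0,-0.92],[-0.415,0,-0.92]], rotation=[[0,0,0],[0,0,0],[0,0,0],[0,0,0]], grip=[1,1,1,1])

```text
time_s: 7.75
position: [0.4942, 0.174, 0.1981]
tcp_rot: [[-0.904, -0.0, 0.429], [-0.429, -0.001, -0.904], [0.0, -1.0, 0.001]]
force: [-0.0, -1.2, -4.1]
opening: 0.263
```

arm_command(translation=[[0,0.3,0],[0,0.6,0],[0,0.9,0],[0,0.9,0],[0,0.9,0]], rotation=[[0,0,0],[0,0,0],[0,0,0],[0,0,0],[0,0,0]], grip=[1,1,1,1,1])

```text
time_s: 8.25
position: [0.4945, 0.1727, 0.1262]
tcp_rot: [[-0.905, -0.001, 0.425], [-0.425, -0.0, -0.905], [0.001, -1.0, -0.0]]
force: [0.4, 0.3, -2.8]
opening: 0.261
```

Run:
```python
from h import *
st=bot.read_state();print(st["position"],st["force"])
a=eyes.capture("side")["image"][210:350,220:400];b=eyes.capture("wrist")["image"][100:380,150:480]
a=cv2.resize(a,None,fx=2.2,fy=2.2,interpolation=2);b=cv2.resize(b,(363,308))
cv2.imwrite("pics/c3.png",np.hstack([a,b]))
```

```text
[0.49453227 0.17270669 0.12619927] [ 0.4078179   0.25719268 -2.78980221]
```

View pics/c3.png

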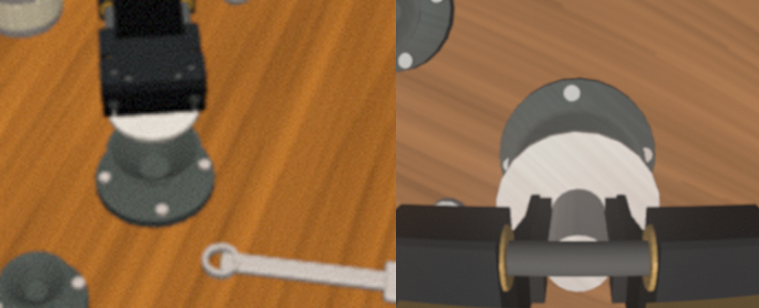

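The cone hangs centred above the cup in both views, so I'm lowering it.

arm_command(translation=[[0,0.25,0],[0,0.4,0],[0,0.45,0],[0,0.45,0],[0,0.45,0]], rotation=[[0,0,0],[0,0,0],[0,0,0],[0,0,0],[0,0,0]], grip=[1,1,1,1,1])

```text
time_s: 8.85
position: [0.4948, 0.1738, 0.0906]
tcp_rot: [[-0.904, 0.001, 0.427], [-0.427, 0.0, -0.904], [-0.001, -1.0, 0.0]]
force: [-0.4, 0.2, -3.3]
opening: 0.26
```

arm_command(translation=[[0,0.04,0],[0,0.07,0],[0,0.1,0],[0,0.1,0],[0,0.1,0]], rotation=[[0,0,0],[0,0,0],[0,0,0],[0,0,0],[0,0,0]], grip=[1,1,1,1,1])

```text
time_s: 9.35
position: [0.4954, 0.1737, 0.083]
tcp_rot: [[-0.904, 0.002, 0.427], [-0.427, -0.0, -0.904], [-0.002, -1.0, 0.001]]
force: [-0.1, -1.9, 5.2]
opening: 0.259
```

arm_command(translation=[[0,0.02,0],[0,0.02,0],[0,0.02,0],[0,0.02,0]], rotation=[[0,0,0],[0,0,0],[0,0,0],[0,0,0]], grip=[1,1,1,1])

```text
time_s: 9.75
position: [0.4955, 0.1737, 0.0829]
tcp_rot: [[-0.904, 0.003, 0.427], [-0.427, 0.0, -0.904], [-0.003, -1.0, 0.001]]
force: [-1.5, -2.1, 15.6]
opening: 0.259
```

Run:
```python
from h import *
st=bot.read_state();print(st["position"],st["force"],st["moment"])
a=eyes.capture("side")["image"][210:350,220:400];b=eyes.capture("wrist")["image"][100:380,150:480]
a=cv2.resize(a,None,fx=2.2,fy=2.2,interpolation=2);b=cv2.resize(b,(363,308))
cv2.imwrite("pics/c4.png",np.hstack([a,b]))
```

```text
[0.49554325 0.17368905 0.08288043] [-1.52263561 -2.14736006 15.61233306] [-0.37274469  0.35899475  0.01698769]
```

View pics/c4.png

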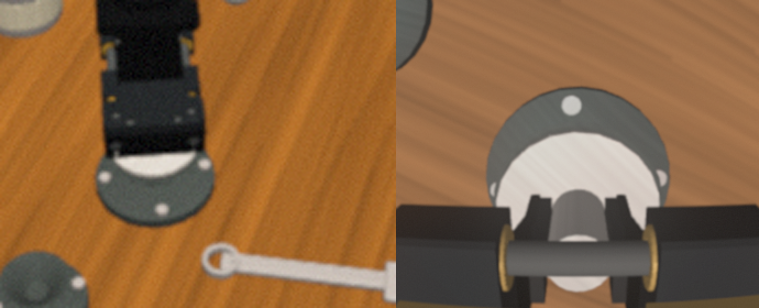

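The cone is seated: TCP z is 0.083, as expected, with a 15 N push. Next I'll lift it about 15 mm and check before rocking.

arm_command(translation=[[0,-0.08,0],[0,-0.16,0],[0,-0.22,0],[0,-0.22,0],[0,-0.22,0]], rotation=[[0,0,0],[0,0,0],[0,0,0],[0,0,0],[0,0,0]], grip=[1,1,1,1,1])

```text
time_s: 10.35
position: [0.4942, 0.1738, 0.0979]
tcp_rot: [[-0.904, -0.0, 0.427], [-0.427, 0.0, -0.904], [0.0, -1.0, -0.0]]
force: [0.6, 0.3, -3.3]
opening: 0.261
```

arm_command(translation=[[-0.014,0.002,-0.035],[-0.014,0.006,-0.069],[-0.014,0.014,-0.1],[-0.014,0.014,-0.1],[-0.014,0.014,-0.1]], rotation=[[0.083,0,0],[0.167,0,0],[0.25,0,0],[0.25,0,0],[0.25,0,0]], grip=[1,1,1,1,1])

```text
time_s: 10.85
position: [0.4914, 0.1819, 0.0965]
tcp_rot: [[-0.904, 0.109, 0.414], [-0.428, -0.233, -0.873], [0.001, -0.966, 0.257]]
force: [-0.2, -0.0, -4.9]
opening: 0.26
```

Run:
```python
from h import *
st=bot.read_state();print(st["position"],st["force"],st["moment"],np.degrees(np.arccos(-st["tcp_rot"][2][1])))
a=eyes.capture("side")["image"][210:350,220:400];b=eyes.capture("wrist")["image"][100:380,150:480]
a=cv2.resize(a,None,fx=2.2,fy=2.2,interpolation=2);b=cv2.resize(b,(363,308))
cv2.imwrite("pics/c5.png",np.hstack([a,b]))
```

```text
[0.49142574 0.18193888 0.09647974] [-2.33518763e-01 -2.16639419e-03 -4.90866464e+00] [0.31446111 0.1593891  0.04720967] 14.8841516646856
```

View pics/c5.png

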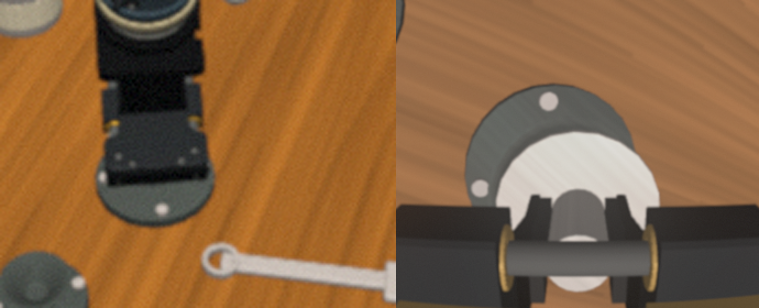

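Tilt is 14.9°, the grip hasn't slipped and the cup isn't touched. Now I'll bring it back upright and set it home.

arm_command(translation=[[0,0.002,0.035],[0,0.006,0.069],[0,0.014,0.1],[0,0.014,0.1],[0,0.014,0.1]], rotation=[[-0.083,0,0],[-0.167,0,0],[-0.25,0,0],[-0.25,0,0],[-0.25,0,0]], grip=[1,1,1,1,1])

```text
time_s: 11.45
position: [0.4958, 0.1729, 0.0981]
tcp_rot: [[-0.906, 0.001, 0.424], [-0.424, -0.001, -0.906], [0.0, -1.0, 0.001]]
force: [0.7, 0.0, -3.7]
opening: 0.261
```

arm_command(translation=[[0,0.08,0],[0,0.14,0],[0,0.18,0],[0,0.2,0],[0,0.2,0]], rotation=[[0,0,0],[0,0,0],[0,0,0],[0,0,0],[0,0,0]], grip=[1,1,1,1,1])

```text
time_s: 11.95
position: [0.4956, 0.174, 0.0831]
tcp_rot: [[-0.903, 0.001, 0.429], [-0.429, -0.002, -0.903], [-0.0, -1.0, 0.002]]
force: [-1.5, -3.7, 7.3]
opening: 0.258
```

arm_command(translation=[[0,0.01,0],[0,0.01,0],[0,0.01,0],[0,0.01,0]], rotation=[[0,0,0],[0,0,0],[0,0,0],[0,0,0]], grip=[1,1,1,1])

```text
time_s: 12.35
position: [0.4957, 0.174, 0.083]
tcp_rot: [[-0.903, 0.002, 0.429], [-0.429, -0.002, -0.903], [-0.001, -1.0, 0.002]]
force: [-1.0, -3.3, 13.4]
opening: 0.26
```

arm_command(translation=[[0,-0.02,0],[0,-0.02,0],[0,-0.02,0],[0,-0.02,0],[0,-0.02,0]], rotation=[[0,0,0],[0,0,0],[0,0,0],[0,0,0],[0,0,0]], grip=[1,1,-0.4,-0.4,-0.4])

```text
time_s: 12.85
position: [0.4953, 0.1746, 0.0825]
tcp_rot: [[-0.904, -0.0, 0.427], [-0.427, 0.0, -0.904], [0.0, -1.0, -0.001]]
force: [-0.1, -0.3, -0.4]
opening: 0.454
```

arm_command(translation=[[0,0,0],[0,0,0],[0,0,0],[0,0,0],[0,0,0]], rotation=[[0,0,0],[0,0,0],[0,0,0],[0,0,0],[0,0,0]], grip=[-0.4,-0.4,-0.4,-0.4,-0.4])

```text
time_s: 13.35
position: [0.4954, 0.1742, 0.0828]
tcp_rot: [[-0.904, -0.0, 0.427], [-0.427, 0.0, -0.904], [-0.0, -1.0, -0.0]]
force: [0.2, -0.5, 0.5]
opening: 0.699
```

arm_command(translation=[[0,-0.15,0],[0,-0.4,0],[0,-0.7,0],[0,-1,0],[0,-1,0]], rotation=[[0,0,0],[0,0,0],[0,0,0],[0,0,0],[0,0,0]], grip=[-0.4,-0.4,-0.4,-0.4,-0.4])

```text
time_s: 13.85
position: [0.4977, 0.1746, 0.1666]
tcp_rot: [[-0.904, 0.008, 0.427], [-0.427, 0.001, -0.904], [-0.008, -1.0, 0.002]]
force: [-0.2, -0.7, -0.1]
opening: 0.702
```

arm_command(translation=[[0,-0.5,0],[0,-0.5,0],[0,-0.5,0]], rotation=[[0,0,0],[0,0,0],[0,0,0]], grip=[-0.4,-0.4,-0.4])

```text
time_s: 14.15
position: [0.4955, 0.1742, 0.2033]
tcp_rot: [[-0.904, 0.001, 0.427], [-0.427, 0.0, -0.904], [-0.001, -1.0, 0.0]]
force: [-0.4, 0.1, -0.4]
opening: 0.697
```

Run:
```python
from h import *
st=bot.read_state();print(st["position"],st["force"],st["opening"])
for c in("side","wrist","top"):
    st=bot.read_state();cap=eyes.capture(c);i=cap["image"]
    if c=="side":a=i[110:350,220:460]
    if c=="wrist":b=i
    for th in("wide_cone","small_cone"):
        for r in models.spot_point(c,th)[:3]:
            print(c,th,round(r["conf"],2),np.round(atz(*ray(cap,np.array(r["point"])*[640,480],st),.0215 if th[0]=="w" else 0),3))
cv2.imwrite("pics/c6.png",np.hstack([cv2.resize(a,(360,360)),cv2.resize(b,(440,330))[:, :] if 0 else cv2.copyMakeBorder(cv2.resize(b,(440,330)),0,30,0,0,0)]))
```

```text
[0.49550182 0.17421526 0.20334464] [-0.40114364  0.07436265 -0.37790343] 0.6968716335848614
side wide_cone 0.92 [ 0.591 -0.234  0.021]
side wide_cone 0.7 [ 0.358 -0.272  0.021]
side wide_cone 0.67 [0.5   0.168 0.021]
side small_cone 0.73 [ 0.5   -0.087 -0.   ]
wrist wide_cone 0.91 [0.495 0.175 0.022]
wrist wide_cone 0.74 [ 0.6   -0.229  0.022]
top wide_cone 0.95 [0.493 0.165 0.022]
top wide_cone 0.91 [ 0.358 -0.292  0.021]
top wide_cone 0.56 [ 0.602 -0.249  0.021]
top small_cone 0.67 [ 0.507 -0.092  0.   ]
```

View pics/c6.png

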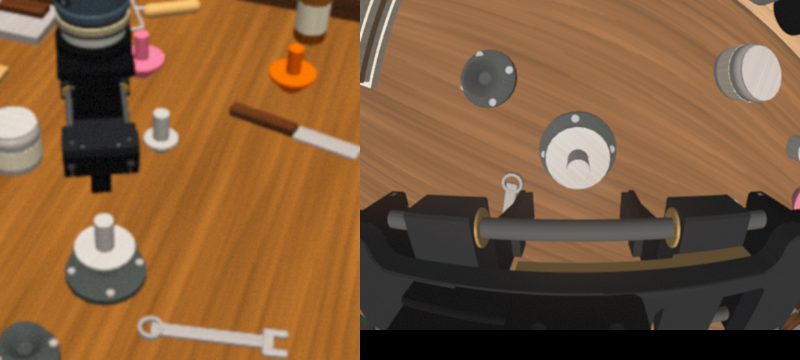

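The picture shows the cone seated upright in the cup, the gripper clear of it and the small cone still standing.

```bash
python3 -c "
from rig import bot
print(bot.hand_in())"
```

```text
the job is handed in; nothing more can be done
None
```

The job is done and handed in at about 14 s of the 50 s allowed; no verdict is reported.

- **Seating:** I gripped the aluminium wide cone by its stem and lowered it fully home in the wide cup. The tool stopped at z = 0.083 m, the expected home height, under a push of about 15 N.
- **Rocking:** Still holding it, I lifted it 15 mm and rocked it to 14.9° with no slip in the grip and no sign of touching the cup. I then set it upright and home again at the same 0.083 m before letting go.
- **Final checks:** The last pictures show the cone upright in the cup and the gripper clear of it, with almost no force on the tool. The wrist camera puts the cone at (0.495, 0.175), against my cup estimate of (0.4945, 0.173). The small cone stands where it was, to within about 6 mm.
- **Disagreement:** The top and side networks put the wide cone 5–8 mm from my cup estimate. I trusted the wrist view, because the tool came to rest at the same seated position both times.

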